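# Return the T-handle key to the clamp

### The arm

A 6-joint arm with a two-finger parallel gripper is mounted at the origin on the work surface. World frame = base frame: x ahead of the robot, y to its left, z up, the work surface at z = 0. Lengths are in m, angles in degrees, forces in N, time in s.
With the tool pointing down it reaches from about 0.35 to 0.875 m from the base axis. Payload 4.2 kg.
Tool frame: the origin (TCP) lies between the finger pads; the fingertips stand 17 mm ahead of it and the grasp point (between the pads) lies 2 mm behind it; z points along the fingers, y is the direction in which the jaws open and shut (so a half turn about z gives the same grasp; the last joint's range is limited). The gripper opens to 87 mm and grips with 3 to 60 N. Pads are 19 mm wide; open, the fingers measure 117 mm over their backs; the gripper's body (75 mm by 190 mm) begins 51 mm behind the grasp point.
Start: joints at [-59.954, 22.042, 0.453, 0, -68.411, -14.817], TCP at [0.164, -0.603, 0.24] pointing down, gripper open.
Joint ranges: [-179.83, 179.83], [-69.29, 118.12], [-61.27, 80.66], [-181.25, 117.63], [-171.15, -9.14], [-177.46, 177.46]. Speed limits (degrees/s): [159.86, 159.86, 180, 180, 180, 180].

### API

Orientations are given as a 3x3 rotation matrix whose columns are the frame's x, y, z axes.
In Python, from station import r gives the robot as it stands.
- The arm moves only by the shell command python3 -m creep 'ROWS'. ROWS is JSON, a list of rows, each a list of 7 numbers: the opening, from 0 (shut) to 1 (fully open), then the shift along the tool's x, y, z scaled (see below), then the turn, a rotation vector about the tool's x, y, z scaled (see below). A call has 1 to 5 rows; each row is the pose to reach, as a shift and turn from the pose measured when the call began, along the tool's axes at that moment, turning the shorter way round; what a row does not reach only later rows make up. The controller multiplies each number of a shift by 300 mm and each number of a turn by 180 degrees. A row lasts 1/12 s, in which the tool goes at most 41.7 mm and 7.16 degrees, less where a joint would pass 70% of its speed; a pose out of reach is approached as far as the arm can. A call with a number of a shift or a turn outside -1 to 1 is refused whole. A call with a gripper value outside its range is refused whole. The fingers move at their own pace and stop on an object; the grip force is fixed at half the most. Time passes only in rows, so rows that repeat a pose let the fingers close. It gives the time, the measured TCP pose, the force and the opening at its end, in the units of the state.
- r.sense(): the state, without advancing time (a new reading comes with each control period).
- r.capture(name): name is "side" or "top" or "wrist"; returns the picture (384x512x3 uint8, blue, green, red); there is no depth.
- r.camera_model(name): a dict with "mtx" (3x3 intrinsics, pixels), "dist" ([k1, k2, p1, p2, k3] as OpenCV has them; the pictures are not rectified), "R" (3x3) and "t" (3): a world point X has camera coordinates R X + t; the wrist camera has in their place "mount" (4x4, takes a point from camera to tool coordinates, whose origin is the TCP and whose axes are the flange's). Camera axes: x right, y down, z forward; pixel columns grow to the right and rows downward; lengths in m; the calibration is good to about 2 mm. A picture is of the moment at which its call begins: read the wrist's pose just before it. camera_model takes no time and is no camera call.
- r.finish_job(): hands the job in, once; it reports no verdict.
Trained networks look in the newest picture that a camera, given by its name, has taken for a name from the list of things; names that differ only in an ending like _2 or _b are one class to them, and where a whole thing is asked for, a point or a joint stands for the part that bears it (a point fixed in the world has none). Each returns a list of dicts, best first, with "score" (0 to 1); they miss things now and then, are a little off and sometimes report something else, mostly with a low value. They report only what shows in the picture. A call takes as long as a camera call. They do not tell look-alikes from the thing itself.
- r.recognise(camera, target): "rect" ([left, top, right, bottom] as shares, 0 to 1, of the picture: columns of its width, rows of its height, round what is visible of it).
- r.outline_of(camera, target): "pixels" (384x512 bool, what is visible of it) and "rect" ([left, top, right, bottom] as shares, 0 to 1, of the picture: columns of its width, rows of its height, round what is visible of it).
The state is a dict: "time_s": time; "joints": joint angles; "joint_velocities": joint speeds; "effort": joint torques, N m; "tcp_pos": TCP position; "ee_rot": TCP orientation; "wrist_force": force on the tool from outside, world axes, zero at the start; "moment": the same for the moment, N m; "gripper_width": opening from 0.0 (shut) to 1.0 (fully open).
Only numpy, scipy, OpenCV 4.12 (cv2) and the standard library are available. Lean on these libraries where they do the work, as an engineer would, in place of code of your own. Each camera call takes 0.05 s, during which the arm holds its last target.

### The job

The T-handle key of the sheet clamp was left in the tool rack. Pull it straight up out of the rack and stand it in the upright key tube on the clamp's base, handle up: lower it, do not drop it, until its foot rests on the bottom of the tube, then let go. Leave the screwdriver and the file standing in the rack.

Things in the scene. Friction and masses are not known exactly. Their poses are not given: they have to be found in the camera images.
- t_key: Plain steel T-handle key, about 280 g, loose in one of the rack's three tubes (which one varies), leaning up to 9 deg; the only tool with a crossbar. Origin: centre of the shaft's foot; z up the shaft, y along the crossbar. Shaft 14 mm dia; crossbar 16 mm dia, 90 mm long, its axis 152 mm above the foot, centred. Pinch it from above across the middle of the crossbar, fingers closing along x.
- screwdriver: Screwdriver left standing in another rack tube: shaft 12 mm dia, black handle 28 mm dia, 140 mm tall. Origin: its lower end; z up the tool. Rack, fixed: foot plate 90 x 260 x 8 mm with three square steel tubes in a row, 85 mm apart, 22 mm wide inside, 28 outside, mouths 68 mm and floors 8 mm above the bench.
- file: Flat file left standing in the remaining rack tube: dark blade 18 x 8 mm, pale pear-shaped wooden handle up, 28 mm dia, 140 mm tall. Origin: its lower end; z up the tool. The rack may be on either side of the robot's centre line, the clamp on the other.
- clamp: Sheet clamp, fixed: grey base 190 x 170 x 12 mm, dark clamping bar 48 mm high, 90 mm from the empty upright round steel key tube. Origin: on the bench (z = 0) under the tube's axis; z up, x towards the bar. Tube: floor 16 mm above the bench, bore 26 mm, flaring over the top 18 mm to a 46 mm mouth 96 mm above the bench. The key may lean 12 deg in it.
Mind the look-alikes: they are no part of the job. Several things have the shape of the t_key; the one meant has the colours described above.

How it is judged:
By the outcome, as a careful person would: the job done as asked, in the order asked, and still so for the second after the job is handed in, with the robot touching nothing.
It also fails if it takes over 42 s, if anything falls off the work surface, if the arm or the gripper's body presses on something with over 40 N, if the wrist force passes 120 N, or if a joint passes its speed limit or range.

## Working session

There is one attempt and no reset: what is moved stays moved. The work goes in short steps, Python scripts to look and compute and a shell command to move; the robot and the scene stay as the last step left them, time stands still between calls to the robot, and variables do not carry over. Pictures are saved under pics/ and viewed, and the job is handed in when it is done.

```bash
ls; mkdir -p pics
python3 - <<'E'
from station import r
import cv2, numpy as np
s=r.sense(); print(s['time_s'],s['tcp_pos'],s['ee_rot'],s['gripper_width'],s['wrist_force'])
for n in ['side','top','wrist']:
    im=r.capture(n); cv2.imwrite(f'pics/{n}0.png',im)
    m=r.camera_model(n); print(n,{k:np.round(v,4).tolist() for k,v in m.items() if hasattr(v,'__len__')})
    if n!='wrist':
        for t in ['t_key','screwdriver','file','clamp']:
            print(n,t,[(round(d['score'],2),np.round(np.array(d['rect'])*[512,384,512,384]).tolist()) for d in r.recognise(n,t)])
print(r.sense()['time_s'])
E
```

```text
pics
0.0 [ 0.16403801 -0.60249422  0.23845957] [[-9.64934652e-01 -2.62489364e-01 -6.72522152e-04]
 [-2.62490206e-01  9.64932384e-01  2.09447957e-03]
 [ 9.91597937e-05  2.19756639e-03 -9.99997580e-01]] 1.003075531063483 [-0.38583526  0.62626942  0.43828758]
side {'mtx': [[372.1551, 0.0, 253.7956], [0.0, 372.1551, 192.7868], [0.0, 0.0, 1.0]], 'dist': [-0.1247, 0.0, 0.0, 0.0, 0.0], 'R': [[0.9997, -0.0228, -0.0075], [-0.0218, -0.7313, -0.6818], [0.01, 0.6817, -0.7315]], 't': [-0.5472, 0.0244, 0.8344]}
side t_key [(0.97, [239.0, 238.0, 285.0, 297.0]), (0.73, [354.0, 265.0, 404.0, 328.0]), (0.65, [130.0, 236.0, 182.0, 299.0])]
side screwdriver [(0.58, [246.0, 216.0, 256.0, 256.0]), (0.23, [238.0, 238.0, 281.0, 294.0])]
side file [(0.88, [269.0, 311.0, 286.0, 345.0])]
side clamp [(0.85, [219.0, 112.0, 319.0, 181.0])]
top {'mtx': [[391.3941, 0.0, 250.3113], [0.0, 391.3941, 197.709], [0.0, 0.0, 1.0]], 'dist': [-0.1096, 0.0, 0.0, 0.0, 0.0], 'R': [[-0.0281, -0.9996, -0.0042], [-0.9934, 0.0284, -0.1108], [0.1109, 0.001, -0.9938]], 't': [-0.0168, 0.5601, 0.901]}
top t_key [(0.75, [345.0, 173.0, 383.0, 208.0]), (0.68, [356.0, 95.0, 387.0, 135.0]), (0.62, [332.0, 247.0, 365.0, 291.0])]
top screwdriver [(0.49, [312.0, 192.0, 325.0, 206.0])]
top file [(0.53, [381.0, 175.0, 401.0, 186.0]), (0.31, [126.0, 137.0, 217.0, 239.0])]
top clamp [(0.7, [126.0, 137.0, 217.0, 240.0])]
wrist {'mtx': [[300.8489, 0.0, 259.3841], [0.0, 300.8489, 191.4191], [0.0, 0.0, 1.0]], 'dist': [-0.0153, 0.0, 0.0, 0.0, 0.0], 'mount': [[-0.0004, -0.9677, -0.2523, 0.0695], [1.0, -0.0005, 0.0004, -0.0001], [-0.0006, -0.2523, 0.9676, -0.1451], [0.0, 0.0, 0.0, 1.0]]}
0.55
```

View pics/side0.png

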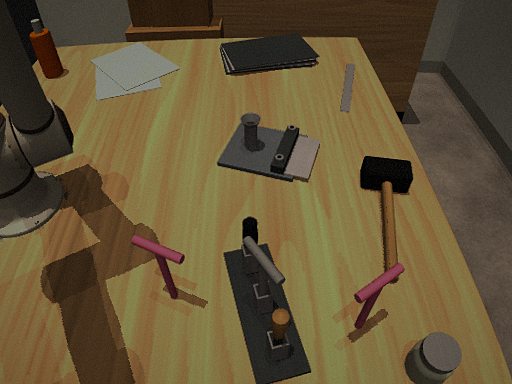

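View pics/top0.png

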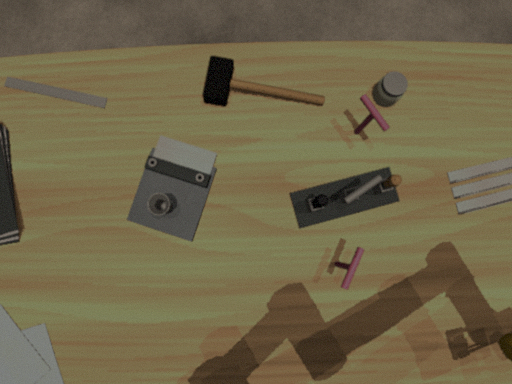

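View pics/wrist0.png

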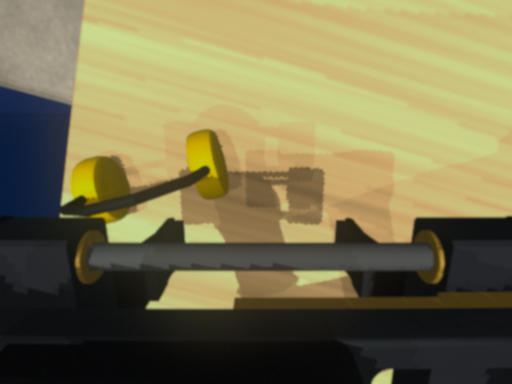

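Run:
```python
import cv2
a=cv2.imread('pics/side0.png')[205:350,120:420]; cv2.imwrite('pics/sidecrop0.png',cv2.resize(a,None,fx=2.6,fy=2.6,interpolation=cv2.INTER_CUBIC))
a=cv2.imread('pics/top0.png')[85:300,280:420]; cv2.imwrite('pics/topcrop0.png',cv2.resize(a,None,fx=2.7,fy=2.7,interpolation=cv2.INTER_CUBIC))
```

```text
(no output)
```

View pics/sidecrop0.png

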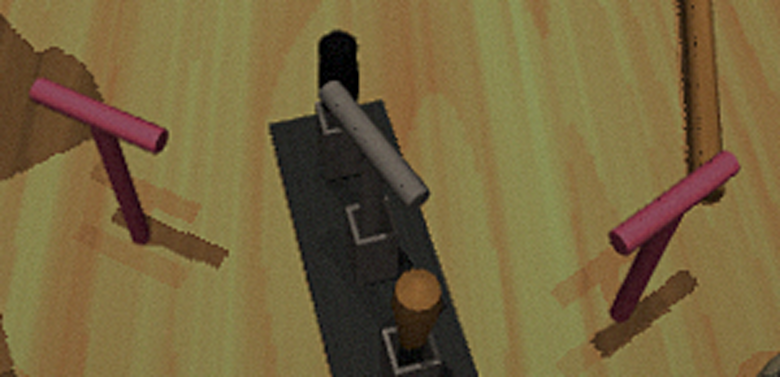

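View pics/topcrop0.png

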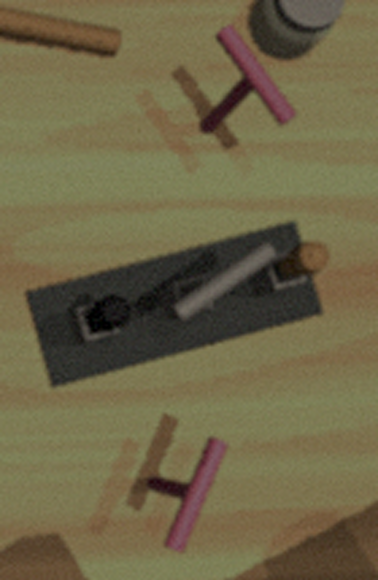

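The grey key stands in the middle rack tube (side 262,260; top 363,188). Two magenta look-alikes stand free on the bench (side 158,250 and 380,282; top 350,268 and 372,113). The screwdriver is at side 250,228, the file at side 280,325, and the clamp tube at side 251,130 / top 160,204. I choose the grey one because it is plain steel and in the rack, and the close crops confirm it.

```bash
cat > h.py <<'E'
import numpy as np, cv2
from station import r
def cam(n,s=None):
    m=r.camera_model(n); K=np.array(m['mtx'],float); D=np.array(m['dist'],float)
    if n!='wrist': R=np.array(m['R']);t=np.array(m['t'])
    else:
        M=np.array(m['mount']); T=np.eye(4); T[:3,:3]=s['ee_rot'];T[:3,3]=s['tcp_pos']
        C=np.linalg.inv(T@M); R=C[:3,:3];t=C[:3,3]
    return K,D,R,t
def proj(c,X):
    K,D,R,t=c; return cv2.projectPoints(np.atleast_2d(np.array(X,float)),cv2.Rodrigues(R)[0],t,K,D)[0].reshape(-1,2)
def ray(c,p):
    K,D,R,t=c; u=cv2.undistortPoints(np.array([[p]],float),K,D).ravel(); return -R.T@t, R.T@np.r_[u,1]
def atz(c,p,z):
    o,d=ray(c,p); return o+d*(z-o[2])/d[2]
def tri(l):
    A=np.zeros((3,3));b=np.zeros(3);L=[ray(c,p) for c,p in l]
    for o,d in L:
        d=d/np.linalg.norm(d);P=np.eye(3)-np.outer(d,d);A+=P;b+=P@o
    X=np.linalg.solve(A,b); return X,[np.linalg.norm(np.cross(X-o,d/np.linalg.norm(d))) for o,d in L]
E
python3 - <<'E'
from h import *
S,T=cam('side'),cam('top')
for n in ['side','top']:
    r.capture(n)
    for t in ['t_key','clamp']:
        for i,d in enumerate(r.outline_of(n,t)):
            print(n,t,i,round(d['score'],2),np.round(np.array(d['rect'])*[512,384,512,384]).tolist(),d['pixels'].sum())
            cv2.imwrite(f'pics/m_{n}_{t}_{i}.png',d['pixels'].astype(np.uint8)*255)
def sp(p):return (p[0]/2.6+120,p[1]/2.6+205)
def tp(p):return (p[0]/2.7+280,p[1]/2.7+85)
a=tri([(S,sp((331,93))),(T,tp((184,308)))]);b=tri([(S,sp((418,194))),(T,tp((270,252)))])
print(a,b,np.linalg.norm(a[0]-b[0]),(a[0]+b[0])/2,a[0]-b[0])
# tube mouths z=.068
for nm,p in [('sd',sp((352,115))),('mid',sp((372,222))),('file',sp((411,350)))]: print(nm,atz(S,p,.068))
for nm,p in [('sd',tp((100,320))),('mid',tp((195,297))),('file',tp((292,275)))]: print(nm,atz(T,p,.068))
print('clamp', atz(S,(251,119),.096),atz(T,(160.5,203),.096), tri([(S,(251,119)),(T,(160.5,203))]))
E
python3 - <<'E'
import cv2
a=cv2.imread('pics/side0.png')[100:190,210:330]; cv2.imwrite('pics/sc1.png',cv2.resize(a,None,fx=6,fy=6,interpolation=cv2.INTER_CUBIC))
a=cv2.imread('pics/top0.png')[130:245,120:225]; cv2.imwrite('pics/tc1.png',cv2.resize(a,None,fx=5,fy=5,interpolation=cv2.INTER_CUBIC))
E
```

```text
side t_key 0 0.83 [130.0, 238.0, 184.0, 300.0] 1026
side t_key 1 0.8 [240.0, 240.0, 281.0, 296.0] 912
side t_key 2 0.55 [353.0, 265.0, 405.0, 329.0] 1005
side clamp 0 0.97 [216.0, 113.0, 321.0, 182.0] 4385
top t_key 0 0.76 [345.0, 176.0, 381.0, 209.0] 363
top t_key 1 0.7 [333.0, 248.0, 365.0, 289.0] 372
top t_key 2 0.58 [355.0, 95.0, 385.0, 134.0] 428
top clamp 0 0.64 [127.0, 138.0, 217.0, 240.0] 6084
(array([ 0.53474297, -0.23361283,  0.16322395]), [np.float64(0.0013406071481241702), np.float64(0.0013406071481240893)]) (array([ 0.57819717, -0.3026193 ,  0.16459635]), [np.float64(0.0009849748968178943), np.float64(0.0009849748968180077)]) 0.08156006477835238 [ 0.55647007 -0.26811606  0.16391015] [-0.0434542   0.06900647 -0.0013724 ]
sd [ 0.546467   -0.18452354  0.068     ]
mid [ 0.55706034 -0.26676835  0.068     ]
file [ 0.57656897 -0.35092921  0.068     ]
sd [ 0.53753134 -0.18493902  0.068     ]
mid [ 0.55483593 -0.26748111  0.068     ]
file [ 0.57148566 -0.35346057  0.068     ]
clamp [0.54519223 0.1686224  0.096     ] [0.54601043 0.16752627 0.096     ] (array([0.54553786, 0.16723978, 0.09705984]), [np.float64(0.0003610699334202918), np.float64(0.00036106993342032947)])
```

View pics/sc1.png

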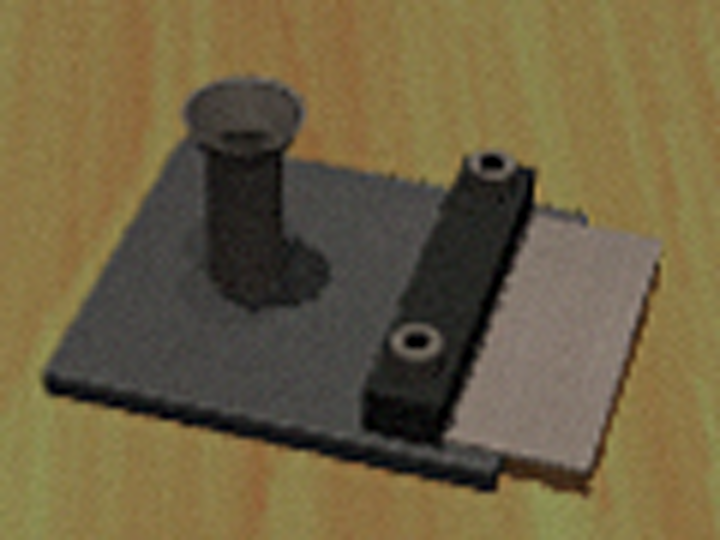

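View pics/tc1.png

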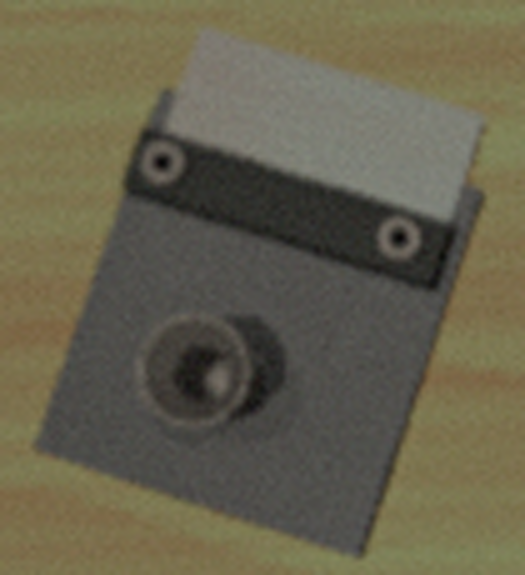

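```bash
cat > fit.py <<'E'
from h import *
from scipy.optimize import minimize
def circ(c,a,b,rad):
    z=(b-a)/np.linalg.norm(b-a);x=np.cross(z,[.3,.5,.8]);x/=np.linalg.norm(x);y=np.cross(z,x)
    th=np.linspace(0,2*np.pi,24,endpoint=False)[:,None]
    return np.vstack([p+rad*(np.cos(th)*x+np.sin(th)*y) for p in(a,b)])
def pose(p):
    fx,fy,fz,lx,ly,yaw=p
    z=np.array([np.sin(lx),np.sin(ly),1]);z/=np.linalg.norm(z)
    y=np.array([np.cos(yaw),np.sin(yaw),0]);y-=z*(y@z);y/=np.linalg.norm(y)
    return np.array([fx,fy,fz]),np.c_[np.cross(y,z),y,z]
def render(c,p,zclip,up=4,box=None):
    f,R=pose(p);x0,y0,x1,y1=box;im=np.zeros(((y1-y0)*up,(x1-x0)*up),np.uint8)
    C=f+.152*R[:,2]
    for a,b,rad in[(C-.045*R[:,1],C+.045*R[:,1],.008),(f+R[:,2]*max(0,zclip-f[2]),C,.007)]:
        q=proj(c,circ(c,a,b,rad)); q=((q+.5-[x0,y0])*up-.5)
        cv2.fillConvexPoly(im,cv2.convexHull(np.round(q).astype(np.int32)),255)
    return cv2.resize(im,(x1-x0,y1-y0),interpolation=cv2.INTER_AREA)/255.
E
python3 - <<'E'
from fit import *
S,T=cam('side'),cam('top')
print('tube',atz(S,(250.7,119.7),.096),atz(T,(158.6,204),.096),tri([(S,(250.7,119.7)),(T,(158.6,204))]))
# clamp bar bolts z~.05
for p in [(492,163),(416,341)]: print('bolt S',atz(S,(p[0]/6+210,p[1]/6+100),.048))
for p in [(161,162),(398,238)]: print('bolt T',atz(T,(p[0]/5+120,p[1]/5+130),.048))
bs=(225,228,300,310);bt=(330,160,400,222)
ms=cv2.imread('pics/m_side_t_key_1.png',0)/255.;mt=cv2.imread('pics/m_top_t_key_0.png',0)/255.
cut=lambda m,b:m[b[1]:b[3],b[0]:b[2]]
ms,mt=cut(ms,bs),cut(mt,bt)
def cost(p,full=False):
    a=np.abs(render(S,p,.068,box=bs)-ms).sum()/ms.sum(); b=np.abs(render(T,p,.068,box=bt)-mt).sum()/mt.sum()
    if full: return a,b
    return a+b+ ((p[2]-.008)/.003)**2*.02
best=None
yaw=np.arctan2(.069,-.0435)
for lx in(-.05,.05):
  for ly in (-.05,.05):
    p0=np.array([.556-.152*lx,-.267-.152*ly,.008,lx,ly,yaw])
    sim=np.vstack([p0]+[p0+np.eye(6)[i]*[.006,.006,.003,.05,.05,.1][i] for i in range(6)])
    o=minimize(cost,p0,method='Nelder-Mead',options=dict(initial_simplex=sim,maxiter=600))
    print(o.fun,cost(o.x,1),np.round(o.x,4))
    if best is None or o.fun<best.fun:best=o
f,R=pose(best.x);print('C',f+.152*R[:,2]);print(np.round(R,3)); print('lean',np.degrees(np.arccos(R[2,2])))
np.save('p.npy',best.x)
for n,c,b in(('side',S,bs),('top',T,bt)):
    im=cv2.imread(f'pics/{n}0.png');m=render(c,best.x,.068,box=b);cr=im[b[1]:b[3],b[0]:b[2]]
    cr=cv2.resize(cr,None,fx=6,fy=6);mm=cv2.resize((m>.5).astype(np.uint8),None,fx=6,fy=6,interpolation=0)
    cs,_=cv2.findContours(mm,0,1);cv2.drawContours(cr,cs,-1,(0,255,0),1);cv2.imwrite(f'pics/fit_{n}.png',cr)
E
```

```text
tube [0.54442831 0.16581833 0.096     ] [0.54389191 0.17181731 0.096     ] (array([0.54445391, 0.17307075, 0.09075549]), [np.float64(2.6840661305317944e-05), np.float64(2.6840661305217964e-05)])
bolt S [0.64920891 0.19713305 0.048     ]
bolt S [0.60894524 0.08466748 0.048     ]
bolt T [0.64882962 0.19872245 0.048     ]
bolt T [0.60860968 0.08554014 0.048     ]
0.36662551261019893 (np.float64(0.22953216374269003), np.float64(0.13470534219197322)) [ 0.5611 -0.2573  0.007  -0.0328 -0.0514  2.1524]
0.3483109702669594 (np.float64(0.21630116959064327), np.float64(0.130924215416194)) [ 0.5615 -0.2729  0.0073 -0.0393  0.0577  2.1406]
0.28763180021605994 (np.float64(0.18525541795665634), np.float64(0.1018203424620537)) [ 0.551  -0.258   0.0075  0.0373 -0.0502  2.1574]
0.24235002552256255 (np.float64(0.1267156862745098), np.float64(0.1115324366661265)) [ 0.5502 -0.2733  0.0066  0.0426  0.0531  2.1381]
C [ 0.55661265 -0.26521144  0.15829072]
[[ 0.842 -0.538  0.043]
 [ 0.536  0.842  0.053]
 [-0.064 -0.022  0.998]]
lean 3.892628357040366
```

View pics/fit_side.png

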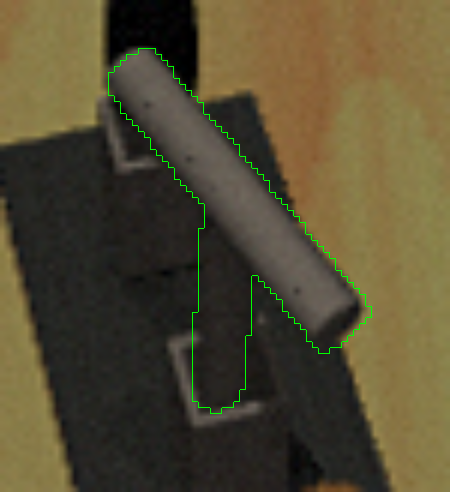

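View pics/fit_top.png

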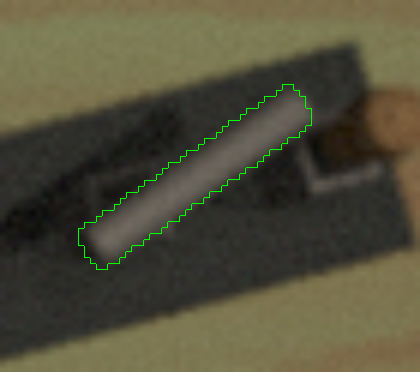

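The fit puts the crossbar centre at about (0.557, -0.266, 0.160), as expected for 8 + 152 mm. It heads 122.5° and leans a few degrees. The clamp tube is at about (0.544, 0.171), confirmed from the bar bolts 90 mm away. Next I work out the moves to a hover.

```bash
cat > go.py <<'E'
from h import *
from scipy.spatial.transform import Rotation as Ro
def toolR(yaw_y,tilt=None):
    "tool z down, y axis at yaw (deg) ; tilt: world rotvec (rad) applied after"
    a=np.radians(yaw_y); y=np.array([np.cos(a),np.sin(a),0]);z=np.array([0,0,-1.]);R=np.c_[np.cross(y,z),y,z]
    if tilt is not None: R=Ro.from_rotvec(tilt).as_matrix()@R
    return R
def rel(p,R):
    s=r.sense();R0=np.array(s['ee_rot']);d=R0.T@(np.array(p)-s['tcp_pos'])
    w=Ro.from_matrix(R0.T@R).as_rotvec(degrees=True)
    print('t',round(s['time_s'],2),'tcp',np.round(s['tcp_pos'],4),'F',np.round(s['wrist_force'],1),'w',round(s['gripper_width'],3))
    print('shift',np.round(d/.3,4),'turn',np.round(w/180,4),'mm',np.round(d*1e3,1),'deg',np.round(w,2))
E
python3 - <<'E'
from go import *
rel([.5566,-.2655,.30],toolR(32.5)); rel([.5566,-.2655,.30],toolR(212.5))
E
```

```text
t 0.85 tcp [ 0.1642 -0.603   0.2396] F [-0.3 -0.4  0.1] w 1.0
shift [-1.5576  0.742  -0.2015] turn [0.    0.    0.404] mm [-467.3  222.6  -60.4] deg [ 0.    0.   72.73]
t 0.85 tcp [ 0.1642 -0.603   0.2396] F [-0.3 -0.4  0.1] w 1.0
shift [-1.5576  0.742  -0.2015] turn [-0.     0.    -0.596] mm [-467.3  222.6  -60.4] deg [  -0.      0.   -107.27]
```

```bash
python3 -m creep '[[1,-0.62,0.29,-0.12,0,0,0.2],[1,-0.62,0.29,-0.12,0,0,0.2],[1,-0.62,0.29,-0.12,0,0,0.2],[1,-0.62,0.29,-0.12,0,0,0.2],[1,-0.62,0.29,-0.12,0,0,0.2]]'
python3 - <<'E'
from go import *
print(r.sense()['joints'])
rel([.5566,-.2655,.30],toolR(32.5))
E
```

```text
time_s: 1.27
tcp_pos: [0.3113, -0.4781, 0.2737]
ee_rot: [[-0.948, 0.317, 0.0], [0.317, 0.948, -0.0], [-0.0, -0.0, -1.0]]
wrist_force: [1.4, -0.2, -0.1]
gripper_width: 1.0
[-4.06649896e+01  1.54385290e+01 -4.23449841e+00  4.63817037e-03
 -7.02983943e+01 -6.78373196e+01]
t 1.27 tcp [ 0.3113 -0.4781  0.2737] F [ 1.4 -0.2 -0.1] w 1.0
shift [-0.5505  0.9316 -0.0878] turn [-0.000e+00  2.000e-04  2.167e-01] mm [-165.2  279.5  -26.3] deg [-1.0e-02  3.0e-02  3.9e+01]
```

```bash
python3 -m creep '[[1,-0.39,0.66,-0.09,0,0,0.2167],[1,-0.39,0.66,-0.09,0,0,0.2167],[1,-0.39,0.66,-0.09,0,0,0.2167],[1,-0.39,0.66,-0.09,0,0,0.2167],[1,-0.39,0.66,-0.09,0,0,0.2167]]'
python3 - <<'E'
from go import *
print(r.sense()['joints'])
rel([.5566,-.2655,.30],toolR(32.5))
E
```

```text
time_s: 1.68
tcp_pos: [0.4569, -0.3517, 0.2966]
ee_rot: [[-0.618, 0.786, 0.001], [0.786, 0.618, -0.001], [-0.001, 0.0, -1.0]]
wrist_force: [0.3, -0.5, 1.2]
gripper_width: 0.998
[-2.14887242e+01  1.53108242e+01 -1.13657838e+00  1.48057335e-02
 -7.34959386e+01 -1.20336886e+02]
t 1.68 tcp [ 0.4569 -0.3517  0.2966] F [ 0.3 -0.5  1.2] w 0.998
shift [ 0.0205  0.4388 -0.0112] turn [0.0001 0.0003 0.0315] mm [  6.2 131.6  -3.4] deg [0.02 0.06 5.68]
```

```bash
python3 -m creep '[[1,0.0205,0.4388,-0.0112,0,0,0.0315],[1,0.0205,0.4388,-0.0112,0,0,0.0315],[1,0.0205,0.4388,-0.0112,0,0,0.0315],[1,0.0205,0.4388,-0.0112,0,0,0.0315],[1,0.0205,0.4388,-0.0112,0,0,0.0315]]'
python3 - <<'E'
from fit import *
s=r.sense(); im=r.capture('wrist');cv2.imwrite('pics/w1.png',im);c=cam('wrist',s)
print(s['joints'],s['tcp_pos'])
p=np.load('p.npy');f,R=pose(p);C=f+.152*R[:,2]
print(proj(c,[C-.045*R[:,1],C,C+.045*R[:,1],f+.06*R[:,2],[.544,.1718,.096]]), 'tcp',proj(c,[s['tcp_pos']]))
for i,d in enumerate(r.outline_of('wrist','t_key')):
    print(i,round(d['score'],2),np.round(np.array(d['rect'])*[512,384,512,384]).tolist(),d['pixels'].sum()); cv2.imwrite(f'pics/m_w_{i}.png',d['pixels'].astype(np.uint8)*255)
import pickle;pickle.dump(s,open('s_w1.pkl','wb'))
E
```

```text
time_s: 2.1
tcp_pos: [0.5586, -0.2633, 0.2993]
ee_rot: [[-0.541, 0.841, 0.0], [0.841, 0.541, -0.0], [-0.0, 0.0, -1.0]]
wrist_force: [-0.1, 0.2, -0.1]
gripper_width: 1.001
[-1.02312008e+01  1.94155518e+01  5.04771928e+00  1.40642644e-02
 -7.56091830e+01 -1.37029007e+02] [ 0.55863432 -0.26328023  0.29928355]
[[ 257.3015648   229.75462919]
 [ 257.33705071  186.35308765]
 [ 257.37657896  139.78812485]
 [ 253.11996809  170.90172766]
 [ 506.26398295 -231.5742734 ]] tcp [[260.98281359 248.72513573]]
0 0.84 [323.0, 235.0, 356.0, 298.0] 427
1 0.7 [246.0, 137.0, 269.0, 235.0] 1546
2 0.66 [85.0, 17.0, 177.0, 114.0] 2288
3 0.52 [227.0, 222.0, 246.0, 244.0] 254
```

View pics/w1.png

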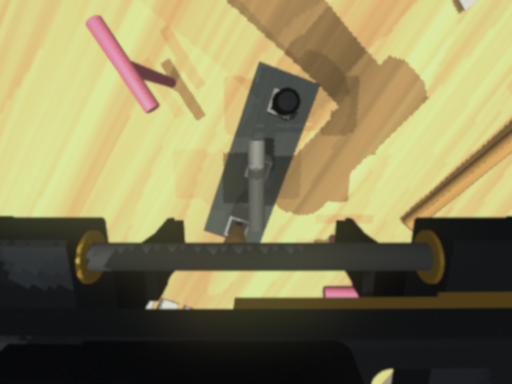

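Run:
```python
from fit import *
import pickle
s=pickle.load(open('s_w1.pkl','rb'))
S,T,W=cam('side'),cam('top'),cam('wrist',s)
bs=(225,228,300,310);bt=(330,160,400,222);bw=(225,120,290,240)
L=[]
for c,b,f in((S,bs,'m_side_t_key_1'),(T,bt,'m_top_t_key_0'),(W,bw,'m_w_1')):
    L.append((c,b,(cv2.imread(f'pics/{f}.png',0)/255.)[b[1]:b[3],b[0]:b[2]]))
def cost(p,full=False):
    v=[np.abs(render(c,p,.068,box=b)-m).sum()/m.sum() for c,b,m in L]
    return v if full else sum(v)+((p[2]-.008)/.002)**2*.03
p0=np.load('p.npy')
for sx,sy in((0,0),(-.06,0),(0,-.06),(-.06,-.06)):
    q=p0+np.array([-.152*sx,-.152*sy,0,sx,sy,0])
    sim=np.vstack([q]+[q+np.eye(6)[i]*[.006,.006,.002,.05,.05,.1][i] for i in range(6)])
    o=minimize(cost,q,method='Nelder-Mead',options=dict(initial_simplex=sim,maxiter=500))
    f,R=pose(o.x);print(round(o.fun,3),np.round(cost(o.x,1),3),np.round(o.x,4),'C',np.round(f+.152*R[:,2],4))
    if sx==sy==0: best=o
p=best.x;np.save('p2.npy',p)
im=cv2.imread('pics/w1.png');b=bw;m=render(W,p,.068,box=b);cr=cv2.resize(im[b[1]:b[3],b[0]:b[2]],None,fx=5,fy=5,interpolation=2)
mm=cv2.resize((m>.5).astype(np.uint8),None,fx=5,fy=5,interpolation=0);c2=cr.copy()
cs,_=cv2.findContours(mm,0,1);cv2.drawContours(c2,cs,-1,(0,255,0),1);cv2.imwrite('pics/fit_w.png',np.hstack([cr,c2]))
```

```text
0.339 [0.096 0.188 0.053] [ 0.5514 -0.2724  0.0075  0.0278  0.0462  2.142 ] C [ 0.5556 -0.2654  0.1593]
0.396 [0.153 0.181 0.059] [ 0.5581 -0.2721  0.0074 -0.0185  0.0488  2.145 ] C [ 0.5553 -0.2647  0.1592]
0.365 [0.138 0.159 0.062] [ 0.5515 -0.2633  0.0071  0.0294 -0.0158  2.1513] C [ 0.556  -0.2657  0.159 ]
0.371 [0.157 0.164 0.047] [ 0.5575 -0.2635  0.0074 -0.0136 -0.0124  2.1476] C [ 0.5555 -0.2654  0.1594]
```

View pics/fit_w.png

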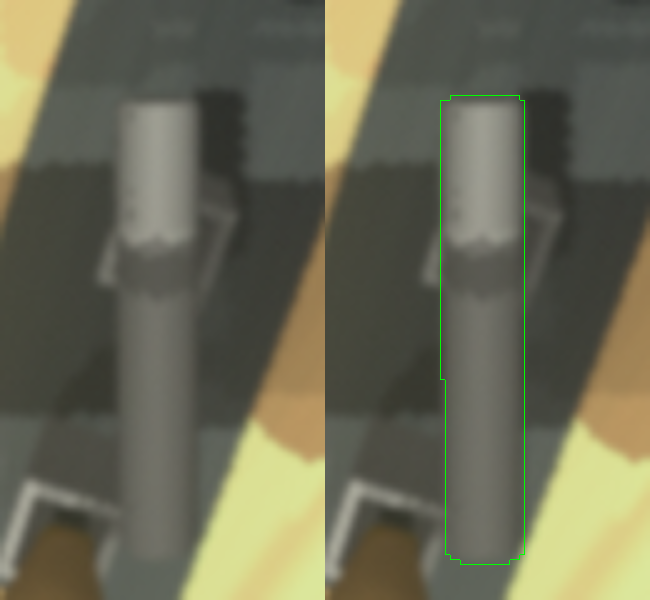

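Run:
```python
from go import *
rel([.5557,-.2655,.1575],toolR(32.6))
```

```text
t 2.2 tcp [ 0.5564 -0.2654  0.2997] F [-0.1  0.   0.2] w 0.996
shift [ 0.0011 -0.0021  0.474 ] turn [-0.0001  0.0001 -0.0003] mm [  0.3  -0.6 142.2] deg [-0.02  0.02 -0.05]
```

```bash
python3 -m creep '[[1,0.001,-0.002,0.12,0,0,0],[1,0.001,-0.002,0.24,0,0,0],[1,0.001,-0.002,0.36,0,0,0],[1,0.001,-0.002,0.43,0,0,0],[1,0.001,-0.002,0.474,0,0,0]]'; python3 -m creep '[[1,0,0,0,0,0,0]]';  python3 - <<'E'
from go import *
rel([.5557,-.2655,.1575],toolR(32.6))
for n in('side','wrist'): cv2.imwrite(f'pics/{n}2.png',r.capture(n))
a=cv2.imread('pics/side2.png')[170:350,150:390]; cv2.imwrite('pics/side2c.png',cv2.resize(a,None,fx=3,fy=3,interpolation=2))
E
```

```text
time_s: 2.62
tcp_pos: [0.5526, -0.2665, 0.1543]
ee_rot: [[-0.536, 0.844, -0.005], [0.844, 0.536, 0.001], [0.004, -0.004, -1.0]]
wrist_force: [-0.1, 0.2, 0.4]
gripper_width: 1.001
time_s: 2.7
tcp_pos: [0.5498, -0.2673, 0.1514]
ee_rot: [[-0.534, 0.846, -0.011], [0.846, 0.534, 0.003], [0.008, -0.008, -1.0]]
wrist_force: [-1.2, -0.1, -0.2]
gripper_width: 1.004
t 2.7 tcp [ 0.5498 -0.2673  0.1514] F [-1.2 -0.1 -0.2] w 1.004
shift [-0.0054  0.0197 -0.0204] turn [-0.0025 -0.0026 -0.0019] mm [-1.6  5.9 -6.1] deg [-0.45 -0.48 -0.35]
```

View pics/side2c.png

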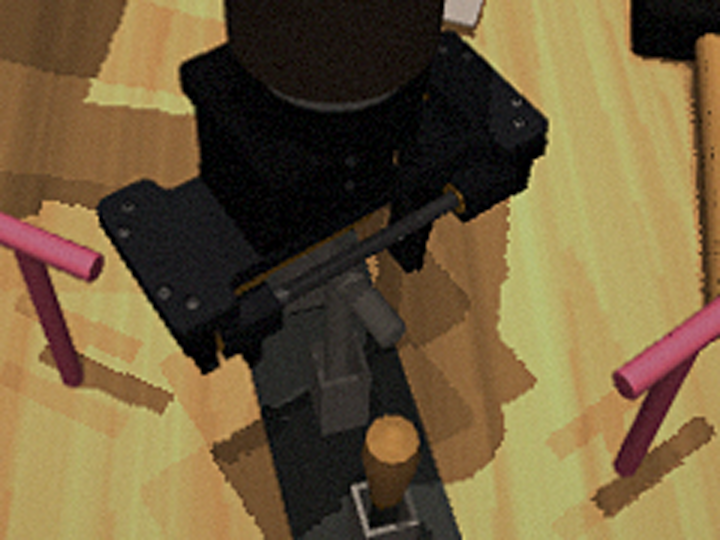

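View pics/wrist2.png

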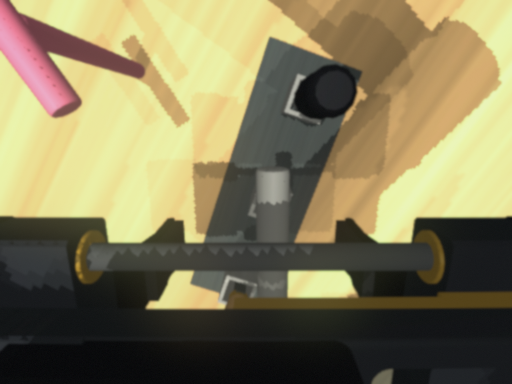

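Run:
```python
from go import *
s=r.sense();print(np.round(s['joint_velocities'],2),s['joints'])
rel([.5557,-.2655,.1575],toolR(32.6))
```

```text
[ 0.56 -1.27  2.34  0.65  0.19 -0.18] [-1.07827820e+01  2.50516142e+01 -7.78326221e+00  1.30126493e-02
 -5.75685209e+01 -1.36942293e+02]
t 2.8 tcp [ 0.5512 -0.2677  0.1542] F [-0.4 -0.2  0.7] w 1.002
shift [-0.0017  0.0164 -0.011 ] turn [-0.0017 -0.0015 -0.0018] mm [-0.5  4.9 -3.3] deg [-0.3  -0.27 -0.32]
```

```bash
python3 -m creep '[[1,-0.0017,0.0164,-0.011,-0.0017,-0.0015,-0.0018],[1,-0.0017,0.0164,-0.011,-0.0017,-0.0015,-0.0018],[1,-0.0017,0.0164,-0.011,-0.0017,-0.0015,-0.0018],[1,-0.0017,0.0164,-0.011,-0.0017,-0.0015,-0.0018]]';  python3 - <<'E'
from go import *
rel([.5557,-.2655,.1575],toolR(32.6))
s=r.sense();im=r.capture('wrist');c=cam('wrist',s);a=proj(c,[s['tcp_pos']]);print(a)
# lateral position of bar at far end: tool y of bar centre
for col in (257,289): 
    o,d=ray(c,(col,185)); R=s['ee_rot']; X=o+d*(.167-o[2])/d[2]; print(np.round((R.T@(X-s['tcp_pos']))*1e3,1))
cv2.imwrite('pics/w3.png',im)
E
```

```text
time_s: 3.13
tcp_pos: [0.5561, -0.2656, 0.1587]
ee_rot: [[-0.539, 0.842, 0.002], [0.842, 0.539, -0.0], [-0.002, 0.002, -1.0]]
wrist_force: [-0.3, 0.2, 0.4]
gripper_width: 1.0
t 3.13 tcp [ 0.5561 -0.2656  0.1587] F [-0.3  0.2  0.4] w 1.0
shift [ 0.0011 -0.001   0.004 ] turn [0.0005 0.0005 0.    ] mm [ 0.3 -0.3  1.2] deg [0.09 0.09 0.01]
[[260.98357998 248.7230391 ]]
[36.3 -1.9 -8.4]
[36.3 13.  -8.3]
```

View pics/w3.png

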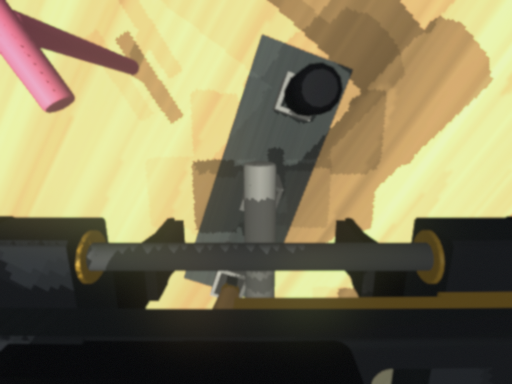

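The bar is centred between the fingers (columns 244–276 against the TCP at 261). I close now.

```bash
python3 -m creep '[[0,0.001,-0.001,0.004,0,0,0],[0,0.001,-0.001,0.004,0,0,0],[0,0.001,-0.001,0.004,0,0,0],[0,0.001,-0.001,0.004,0,0,0],[0,0.001,-0.001,0.004,0,0,0]]'; python3 -m creep '[[0,0,0,0,0,0,0],[0,0,0,0,0,0,0]]'
```

```text
time_s: 3.6
tcp_pos: [0.5555, -0.2654, 0.1571]
ee_rot: [[-0.539, 0.842, 0.001], [0.842, 0.539, -0.0], [-0.001, 0.001, -1.0]]
wrist_force: [0.4, -0.6, -0.5]
gripper_width: 0.705
time_s: 3.77
tcp_pos: [0.5556, -0.2654, 0.157]
ee_rot: [[-0.539, 0.842, 0.001], [0.842, 0.539, -0.0], [-0.001, 0.001, -1.0]]
wrist_force: [0.2, -0.5, -0.6]
gripper_width: 0.554
```

Fingers are still closing (16 mm corresponds to about 0.18).

```bash
python3 -m creep '[[0,0,0,0,0,0,0],[0,0,0,0,0,0,0],[0,0,0,0,0,0,0],[0,0,0,0,0,0,0],[0,0,0,0,0,0,0]]'; python3 -m creep '[[0,0,0,0,0,0,0],[0,0,0,0,0,0,0],[0,0,0,0,0,0,0]]';  python3 - <<'E'
from go import *
rel([.5557,-.2655,.27],toolR(32.6))
E
```

```text
time_s: 4.18
tcp_pos: [0.5556, -0.2654, 0.157]
ee_rot: [[-0.539, 0.842, 0.001], [0.842, 0.539, -0.0], [-0.001, 0.001, -1.0]]
wrist_force: [0.6, -0.5, -0.6]
gripper_width: 0.175
time_s: 4.43
tcp_pos: [0.5556, -0.2654, 0.157]
ee_rot: [[-0.539, 0.842, 0.001], [0.842, 0.539, -0.0], [-0.001, 0.001, -1.0]]
wrist_force: [-0.9, -0.5, -0.2]
gripper_width: 0.173
t 4.43 tcp [ 0.5556 -0.2654  0.157 ] F [-0.9 -0.5 -0.2] w 0.173
shift [-0.0009  0.0006 -0.3766] turn [0.0003 0.0003 0.0001] mm [  -0.3    0.2 -113. ] deg [0.06 0.05 0.01]
```

```bash
python3 -m creep '[[0,0,0,-0.04,0,0,0],[0,0,0,-0.08,0,0,0],[0,0,0,-0.13,0,0,0],[0,0,0,-0.18,0,0,0],[0,0,0,-0.23,0,0,0]]'
python3 - <<'E'
from go import *
rel([.5557,-.2655,.33],toolR(32.6))
E
```

```text
time_s: 4.85
tcp_pos: [0.5547, -0.265, 0.2254]
ee_rot: [[-0.539, 0.843, -0.001], [0.843, 0.539, 0.001], [0.002, -0.0, -1.0]]
wrist_force: [0.3, 0.5, -3.4]
gripper_width: 0.175
t 4.85 tcp [ 0.5547 -0.265   0.2254] F [ 0.3  0.5 -3.4] w 0.175
shift [-0.0026  0.0017 -0.3488] turn [-0.0001 -0.0005 -0.    ] mm [  -0.8    0.5 -104.6] deg [-0.02 -0.09 -0.01]
```

```bash
python3 -m creep '[[0,-0.0026,0.0017,-0.08,0,0,0],[0,-0.0026,0.0017,-0.16,0,0,0],[0,-0.0026,0.0017,-0.26,0,0,0],[0,-0.0026,0.0017,-0.35,0,0,0],[0,-0.0026,0.0017,-0.35,0,0,0]]'
python3 - <<'E'
from go import *
for n in('side','top'): cv2.imwrite(f'pics/{n}4.png',r.capture(n))
rel([.5557,-.2655,.33],toolR(32.6))
a=cv2.imread('pics/side4.png')[100:350,150:390]; b=cv2.imread('pics/top4.png')[80:330,230:470];cv2.imwrite('pics/l4.png',cv2.resize(np.hstack([a,b]),None,fx=1.66,fy=2.2,interpolation=2))
E
```

```text
time_s: 5.27
tcp_pos: [0.5575, -0.2665, 0.3365]
ee_rot: [[-0.539, 0.842, 0.009], [0.842, 0.539, -0.003], [-0.007, 0.006, -1.0]]
wrist_force: [1.2, -1.2, -1.4]
gripper_width: 0.171
t 5.37 tcp [ 0.5556 -0.2651  0.3302] F [ 0.1  0.4 -3.9] w 0.173
shift [-0.0013 -0.0005  0.0008] turn [ 0.0003 -0.0007 -0.0001] mm [-0.4 -0.2  0.2] deg [ 0.06 -0.12 -0.02]
```

View pics/l4.png

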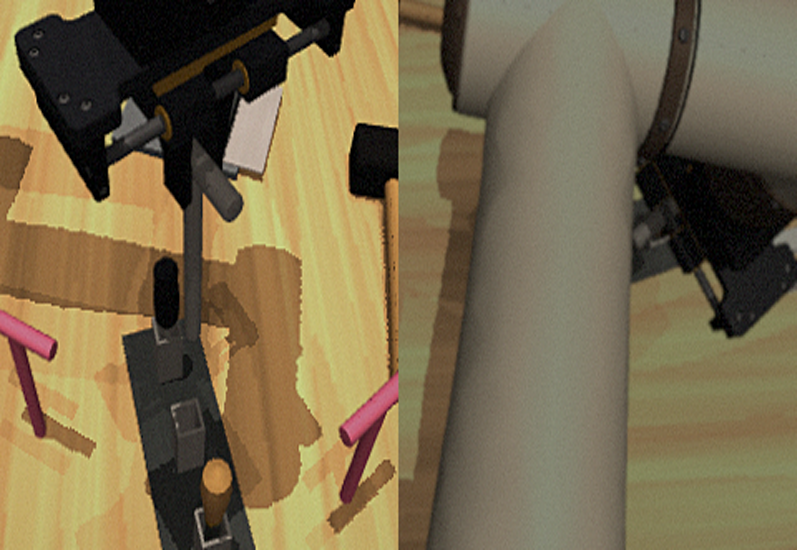

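Run:
```python
from go import *
S=cam('side');C=np.array([.5556,-.2651,.3322]);x=np.array([.842,.539,0])
print(proj(S,[C]))
for l in (-.1,-.05,0,.05,.1):
    f=C-.152*np.array([x[0]*np.sin(l),x[1]*np.sin(l),np.cos(l)]); print(l,proj(S,[f]).round(1))
a=cv2.imread('pics/side4.png')[170:265,225:305]; cv2.imwrite('pics/l5.png',cv2.resize(a,None,fx=6,fy=6,interpolation=2))
```

```text
[[264.35575096 174.59666929]]
-0.1 [[271.6 246.1]]
-0.05 [[267.3 248.8]]
0 [[262.9 251.4]]
0.05 [[258.5 253.8]]
0.1 [[254.1 256.1]]
```

View pics/l5.png

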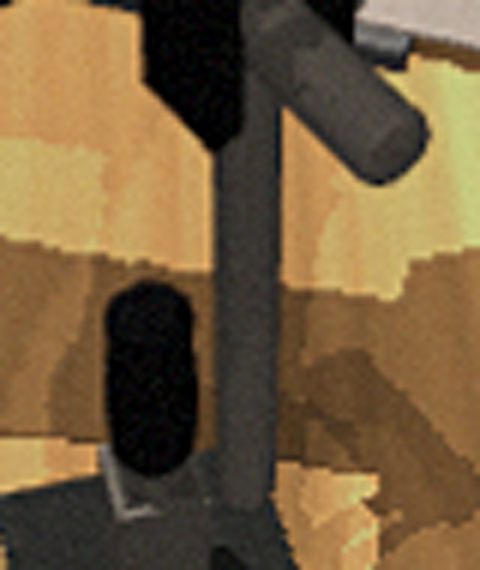

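Run:
```python
from go import *
s=r.sense();im=r.capture('wrist');cv2.imwrite('pics/w6.png',im);c=cam('wrist',s)
R=np.array(s['ee_rot']);P=np.array(s['tcp_pos'])
g=lambda *v:P+R@np.array(v)/1e3
print('bar end c/top/bot',proj(c,[g(45,0,-2),g(45,0,-10),g(45,0,6)]).round(1).tolist(),'foot edges',proj(c,[g(0,0,150),g(7,0,150)]).round(1).tolist())
S=cam('side');print('side TCP end finger',proj(S,[g(-45,0,-2),g(-45,0,-2+0),P]).round(1).tolist(), s['tcp_pos'])
cv2.imwrite('pics/w6c.png',cv2.resize(im[120:330,180:350],None,fx=2.8,fy=2.8,interpolation=2))
```

```text
bar end c/top/bot [[261.1, 164.3], [261.2, 167.2], [261.0, 161.7]] foot edges [[260.1, 183.8], [260.1, 177.0]]
side TCP end finger [[288.9, 199.3], [288.9, 199.3], [264.4, 175.8]] [ 0.55562517 -0.2650983   0.33024436]
```

View pics/w6c.png

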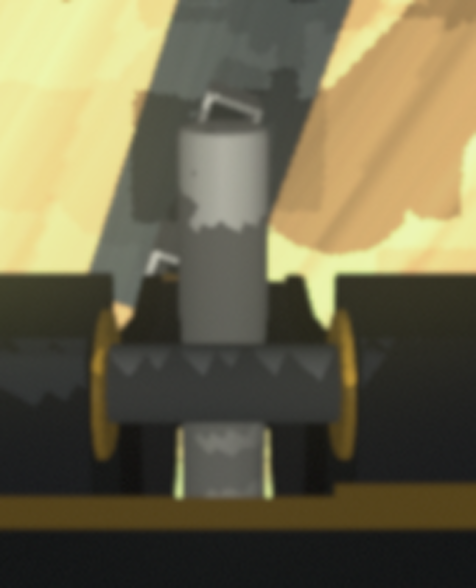

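Run:
```python
from go import *
cv2.imwrite('pics/side7.png',r.capture('side'));s=r.sense()
S=cam('side');P=np.array(s['tcp_pos']);R=np.array(s['ee_rot']);g=lambda *v:P+R@np.array(v)/1e3
print(P,proj(S,[g(0,0,-2),g(-45,0,-2),g(0,0,20),g(0,0,150),g(0,-8,150),g(8,0,150)]).round(1).tolist())
a=cv2.imread('pics/side7.png')[170:265,225:305]; cv2.imwrite('pics/l7.png',cv2.resize(a,None,fx=6,fy=6,interpolation=2))
rel([.544,.171,.33],toolR(32.6))
```

```text
[ 0.55477425 -0.26489746  0.32780299] [[263.6, 176.0], [288.0, 200.9], [263.3, 189.4], [261.7, 251.9], [257.1, 254.6], [258.6, 248.1]]
t 5.47 tcp [ 0.5548 -0.2649  0.3278] F [ 1.3 -0.  -3.6] w 0.171
shift [ 1.2437  0.7521 -0.0022] turn [-0.0009 -0.0018 -0.0001] mm [373.1 225.6  -0.7] deg [-0.15 -0.33 -0.02]
```

View pics/l7.png

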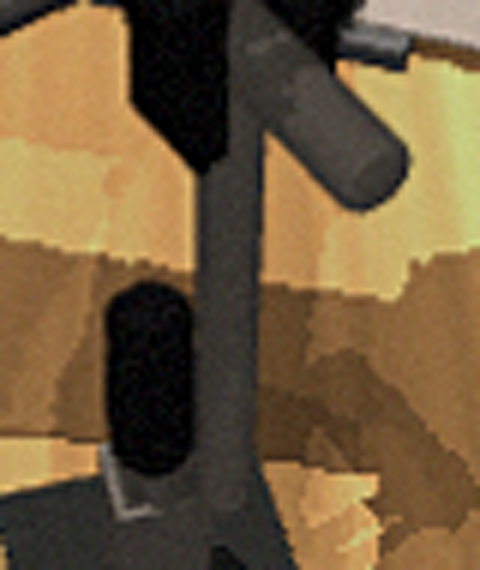

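```bash
python3 -m creep '[[0,0.05,0.03,-0.015,0,0,-0.015],[0,0.12,0.072,-0.015,0,0,-0.03],[0,0.21,0.126,-0.015,0,0,-0.045],[0,0.3,0.18,-0.015,0,0,-0.06],[0,0.4,0.24,-0.015,0,0,-0.075]]'
python3 - <<'E'
from go import *
rel([.544,.171,.335],toolR(72.6))
E
```

```text
time_s: 5.88
tcp_pos: [0.5498, -0.124, 0.3302]
ee_rot: [[-0.721, 0.693, -0.01], [0.693, 0.721, 0.004], [0.01, -0.004, -1.0]]
wrist_force: [0.8, 0.6, -2.6]
gripper_width: 0.171
t 5.88 tcp [ 0.5498 -0.124   0.3302] F [ 0.8  0.6 -2.6] w 0.171
shift [ 0.6956  0.6956 -0.0122] turn [-0.0006 -0.0034 -0.1471] mm [208.7 208.7  -3.6] deg [ -0.11  -0.61 -26.47]
```

```bash
python3 -m creep '[[0,0.08,0.08,-0.012,0,-0.003,-0.03],[0,0.16,0.16,-0.012,0,-0.003,-0.06],[0,0.24,0.24,-0.012,0,-0.003,-0.08],[0,0.32,0.32,-0.012,0,-0.003,-0.1],[0,0.39,0.39,-0.012,0,-0.003,-0.11]]'
python3 - <<'E'
from go import *
rel([.544,.171,.335],toolR(72.6))
E
```

```text
time_s: 6.3
tcp_pos: [0.5453, 0.0433, 0.3322]
ee_rot: [[-0.914, 0.405, -0.006], [0.405, 0.914, -0.002], [0.005, -0.005, -1.0]]
wrist_force: [0.2, 0.2, -3.4]
gripper_width: 0.173
t 6.3 tcp [0.5453 0.0433 0.3322] F [ 0.2  0.2 -3.4] w 0.173
shift [ 0.1766  0.3874 -0.0103] turn [-0.0014 -0.0017 -0.036 ] mm [ 53.  116.2  -3.1] deg [-0.25 -0.3  -6.49]
```

Run:
```python
from go import *
s=r.sense();im=r.capture('wrist');cv2.imwrite('pics/w8.png',im);c=cam('wrist',s)
print(s['tcp_pos'],proj(c,[[.544,.171,.096],[.544,.171,.016]]))
import pickle;pickle.dump(s,open('s8.pkl','wb'))
```

```text
[0.54534759 0.04326669 0.33219703] [[354.09293996 127.74237118]
 [338.04415463 125.50078793]]
```

View pics/w8.png

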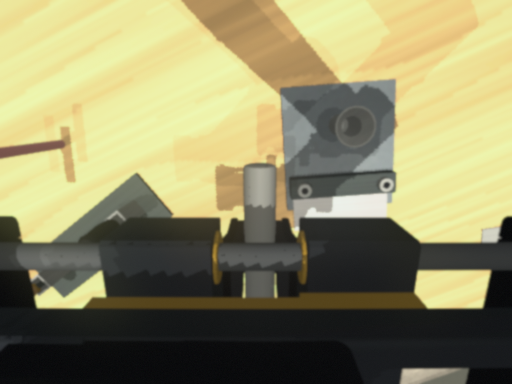

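Run:
```python
from go import *
import pickle
s=pickle.load(open('s8.pkl','rb'));c=cam('wrist',s)
im=cv2.imread('pics/w8.png');cv2.imwrite('pics/w8c.png',cv2.resize(im[95:160,320:390],None,fx=8,fy=8,interpolation=2))
print(atz(c,(355,127),.096))
rel([.544,.171,.30],toolR(72.6))
```

```text
[0.54360081 0.1723368  0.096     ]
t 6.35 tcp [0.5458 0.0474 0.3319] F [ 0.4  2.4 -4.3] w 0.169
shift [0.1705 0.3752 0.1065] turn [-0.0004 -0.0017 -0.0349] mm [ 51.2 112.6  32. ] deg [-0.07 -0.3  -6.28]
```

View pics/w8c.png

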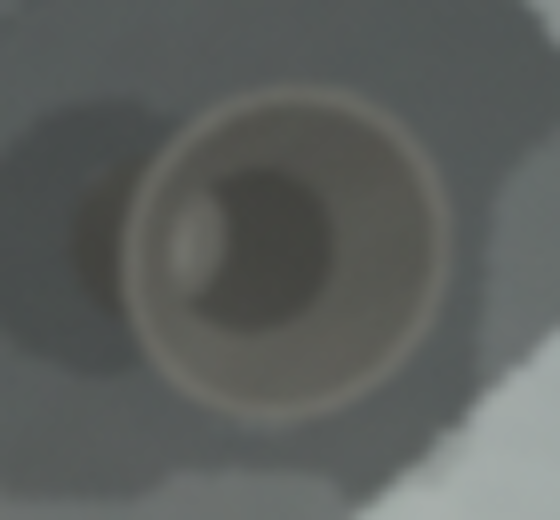

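```bash
python3 -m creep '[[0,0.06,0.13,0.02,0,0,-0.01],[0,0.11,0.24,0.04,0,0,-0.02],[0,0.15,0.33,0.06,0,0,-0.03],[0,0.17,0.375,0.08,0,0,-0.035],[0,0.171,0.378,0.08,0,-0.001,-0.035]]'
python3 - <<'E'
from go import *
cv2.imwrite('pics/a.png',r.capture('top'))
rel([.5438,.172,.30],toolR(72.6))
E
```

```text
time_s: 6.77
tcp_pos: [0.5429, 0.1743, 0.3038]
ee_rot: [[-0.955, 0.295, -0.009], [0.295, 0.955, -0.003], [0.008, -0.005, -1.0]]
wrist_force: [-0.3, 0.0, -3.5]
gripper_width: 0.174
t 6.82 tcp [0.5432 0.1728 0.305 ] F [ 0.8  0.4 -2.9] w 0.176
shift [-0.003  -0.002   0.0167] turn [-0.0017 -0.0019  0.0008] mm [-0.9 -0.6  5. ] deg [-0.31 -0.34  0.14]
```

```bash
python3 -m creep '[[0,-0.003,-0.002,0.017,-0.0017,-0.0019,0],[0,-0.003,-0.002,0.017,-0.0017,-0.0019,0],[0,-0.003,-0.002,0.017,-0.0017,-0.0019,0]]'
python3 - <<'E'
from go import *
def ov(n):
    s=r.sense();im=r.capture(n);cv2.imwrite(f'pics/{n}9.png',im);c=cam(n,s)
    P=np.array(s['tcp_pos']);R=np.array(s['ee_rot']);g=lambda *v:P+R@np.array(v)/1e3
    print(n,P.round(4),'C,end-,end+,foot',proj(c,[g(0,0,-2),g(-45,0,-2),g(45,0,-2),g(0,0,150)]).round(1).tolist(),'mouth',proj(c,[[.5438,.172,.096]]).round(1).tolist())
ov('side');ov('top')
a=cv2.imread('pics/side9.png')[50:180,190:320];b=cv2.imread('pics/top9.png')[130:260,90:220]
cv2.imwrite('pics/l9.png',cv2.resize(np.hstack([a,b]),None,fx=3,fy=4,interpolation=2))
rel([.5438,.172,.18],toolR(72.6))
E
```

```text
time_s: 7.07
tcp_pos: [0.5434, 0.1706, 0.2991]
ee_rot: [[-0.954, 0.298, -0.002], [0.298, 0.954, -0.001], [0.001, -0.001, -1.0]]
wrist_force: [-0.5, -0.3, -2.5]
gripper_width: 0.173
side [0.5434 0.1706 0.2991] C,end-,end+,foot [[248.8, 35.9], [270.4, 38.5], [227.8, 33.6], [249.8, 99.6]] mouth [[250.4, 118.2]]
top [0.5438 0.1707 0.2998] C,end-,end+,foot [[130.9, 192.6], [138.8, 167.6], [123.1, 217.9], [153.1, 201.6]] mouth [[158.5, 204.0]]
t 7.17 tcp [0.5439 0.1709 0.3001] F [ 0.2  0.4 -3. ] w 0.172
shift [0.0016 0.0034 0.4004] turn [0.     0.0001 0.0003] mm [  0.5   1.  120.1] deg [0.   0.01 0.06]
```

View pics/l9.png

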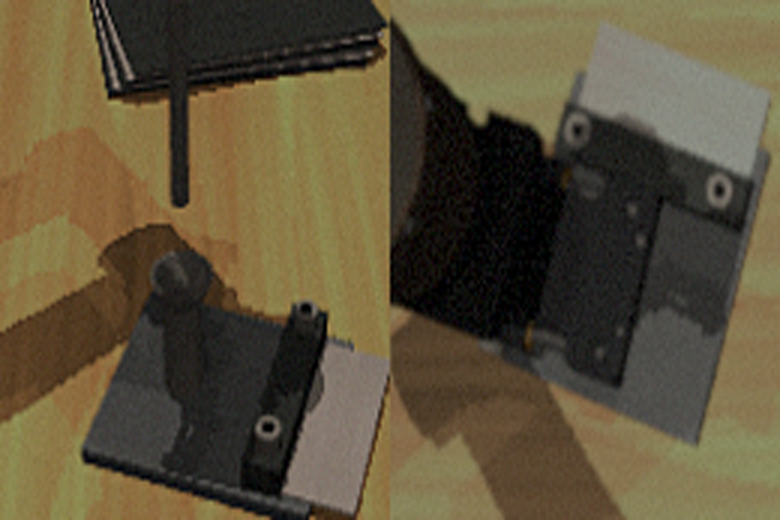

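```bash
python3 -m creep '[[0,0.001,0.003,0.05,0,0,0],[0,0.001,0.003,0.1,0,0,0],[0,0.001,0.003,0.15,0,0,0],[0,0.001,0.003,0.2,0,0,0],[0,0.001,0.003,0.22,0,0,0]]'
python3 - <<'E'
from go import *
rel([.5438,.172,.18],toolR(72.6))
E
```

```text
time_s: 7.58
tcp_pos: [0.5431, 0.1708, 0.2324]
ee_rot: [[-0.954, 0.299, -0.003], [0.299, 0.954, -0.001], [0.002, -0.002, -1.0]]
wrist_force: [-0.8, 0.6, -3.6]
gripper_width: 0.169
t 7.58 tcp [0.5431 0.1708 0.2324] F [-0.8  0.6 -3.6] w 0.169
shift [-0.0013  0.0047  0.1745] turn [-0.0006 -0.0007 -0.0001] mm [-0.4  1.4 52.4] deg [-0.1  -0.12 -0.02]
```

```bash
python3 -m creep '[[0,-0.001,0.004,0.04,0,0,0],[0,-0.001,0.004,0.08,0,0,0],[0,-0.001,0.004,0.12,0,0,0],[0,-0.001,0.004,0.155,0,0,0],[0,-0.001,0.004,0.165,0,0,0]]'; python3 -m creep '[[0,0,0,0,0,0,0]]'
python3 - <<'E'
from go import *
rel([.5438,.172,.17],toolR(72.6))
E
```

```text
time_s: 8.0
tcp_pos: [0.5431, 0.1712, 0.1815]
ee_rot: [[-0.954, 0.3, -0.005], [0.3, 0.954, -0.002], [0.004, -0.003, -1.0]]
wrist_force: [-0.2, -0.6, -2.8]
gripper_width: 0.178
time_s: 8.08
tcp_pos: [0.5431, 0.1709, 0.1812]
ee_rot: [[-0.954, 0.3, -0.005], [0.3, 0.954, -0.003], [0.004, -0.004, -1.0]]
wrist_force: [0.3, 0.2, -2.7]
gripper_width: 0.178
t 8.08 tcp [0.5431 0.1709 0.1812] F [ 0.3  0.2 -2.7] w 0.178
shift [-0.0012  0.0042  0.0374] turn [-0.0013 -0.0014 -0.0005] mm [-0.4  1.3 11.2] deg [-0.24 -0.25 -0.08]
```

Inside the bore with no side force. I creep down to contact, expected near TCP z = 0.165.

```bash
python3 -m creep '[[0,-0.001,0.002,0.01,0,0,0],[0,-0.001,0.002,0.02,0,0,0],[0,-0.001,0.002,0.03,0,0,0],[0,-0.001,0.002,0.035,0,0,0],[0,-0.001,0.002,0.038,0,0,0]]'; python3 -m creep '[[0,0,0,0.004,0,0,0],[0,0,0,0.007,0,0,0],[0,0,0,0.007,0,0,0]]'
```

```text
time_s: 8.5
tcp_pos: [0.5435, 0.1714, 0.1698]
ee_rot: [[-0.954, 0.3, -0.005], [0.3, 0.954, -0.003], [0.004, -0.004, -1.0]]
wrist_force: [-0.7, -0.5, -3.5]
gripper_width: 0.169
time_s: 8.75
tcp_pos: [0.5434, 0.1714, 0.1675]
ee_rot: [[-0.954, 0.3, -0.006], [0.3, 0.954, -0.003], [0.005, -0.004, -1.0]]
wrist_force: [-0.4, -0.7, -2.7]
gripper_width: 0.173
```

```bash
python3 -m creep '[[0,0,0,0.004,0,0,0],[0,0,0,0.007,0,0,0],[0,0,0,0.007,0,0,0]]'
```

```text
time_s: 9.0
tcp_pos: [0.5434, 0.1714, 0.1653]
ee_rot: [[-0.954, 0.3, -0.006], [0.3, 0.954, -0.003], [0.005, -0.004, -1.0]]
wrist_force: [-0.3, 0.6, -3.8]
gripper_width: 0.169
```

```bash
python3 -m creep '[[0,0,0,0.003,0,0,0],[0,0,0,0.005,0,0,0],[0,0,0,0.005,0,0,0]]'
```

```text
time_s: 9.25
tcp_pos: [0.5443, 0.1717, 0.1651]
ee_rot: [[-0.954, 0.3, -0.003], [0.3, 0.954, -0.002], [0.002, -0.003, -1.0]]
wrist_force: [-0.5, -0.3, 3.7]
gripper_width: 0.174
```

Force flipped from -3 to +3.7 N and z stalled at 0.165, so the foot is on the floor (predicted 0.165). I check once before releasing.

Run:
```python
from go import *
im=r.capture('side');cv2.imwrite('pics/side10.png',im);s=r.sense();print(s['tcp_pos'],s['wrist_force'])
cv2.imwrite('pics/side10c.png',cv2.resize(im[40:190,180:340],None,fx=4,fy=4,interpolation=2))
```

```text
[0.54421707 0.17164312 0.16506849] [-0.27245002 -0.46562991  3.90861204]
```

View pics/side10c.png

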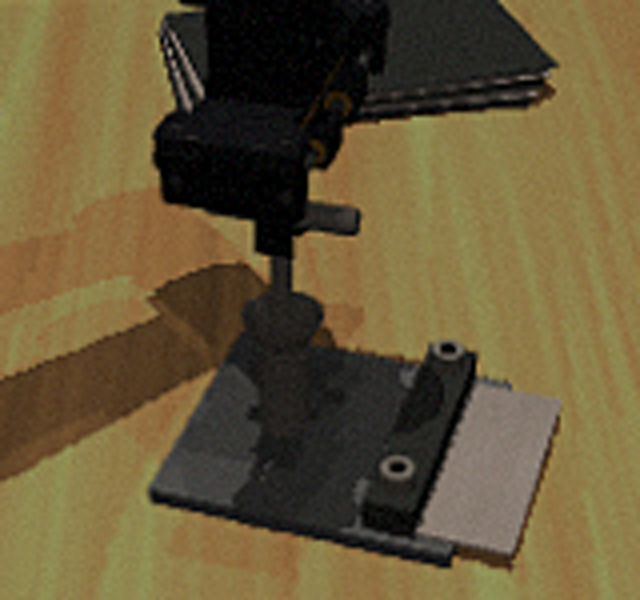

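The shaft enters the tube mouth (crop 283,295), and the crossbar stands at the right height. Opening.

```bash
python3 -m creep '[[0.3,0,0,0,0,0,0],[0.4,0,0,0,0,0,0],[0.6,0,0,0,0,0,0],[0.8,0,0,0,0,0,0],[1,0,0,0,0,0,0]]'; python3 -m creep '[[1,0,0,0,0,0,0],[1,0,0,0,0,0,0],[1,0,0,0,0,0,0],[1,0,0,0,0,0,0],[1,0,0,0,0,0,0]]';python3 -m creep '[[1,0,0,0,0,0,0],[1,0,0,0,0,0,0]]'
python3 - <<'E'
from go import *
im=r.capture('wrist');cv2.imwrite('pics/w11.png',im)
E
```

```text
time_s: 9.72
tcp_pos: [0.5441, 0.1716, 0.1648]
ee_rot: [[-0.954, 0.3, -0.004], [0.3, 0.954, -0.002], [0.003, -0.003, -1.0]]
wrist_force: [-0.5, -0.5, -0.2]
gripper_width: 0.47
time_s: 10.13
tcp_pos: [0.5441, 0.1716, 0.1648]
ee_rot: [[-0.954, 0.3, -0.004], [0.3, 0.954, -0.002], [0.003, -0.003, -1.0]]
wrist_force: [0.2, 0.6, -0.2]
gripper_width: 0.845
time_s: 10.3
tcp_pos: [0.5441, 0.1716, 0.1648]
ee_rot: [[-0.954, 0.3, -0.004], [0.3, 0.954, -0.002], [0.003, -0.003, -1.0]]
wrist_force: [-0.1, 0.2, 0.3]
gripper_width: 0.964
```

View pics/w11.png

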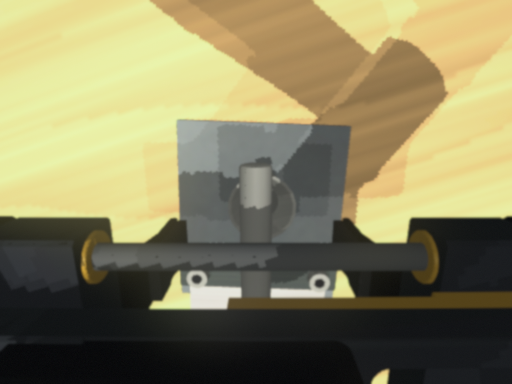

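The key stands free between the open fingers (bar at columns 241–272, fingers at about 180 and 340). I retract straight up.

```bash
python3 -m creep '[[1,0,0,-0.04,0,0,0],[1,0,0,-0.1,0,0,0],[1,0,0,-0.18,0,0,0],[1,0,0,-0.27,0,0,0],[1,0,0,-0.36,0,0,0]]'; python3 -m creep '[[1,-0.12,0,-0.08,0,0,0],[1,-0.24,0,-0.12,0,0,0],[1,-0.36,0,-0.12,0,0,0],[1,-0.48,0,-0.12,0,0,0],[1,-0.5,0,-0.12,0,0,0]]'; python3 -m creep '[[1,0,0,0,0,0,0],[1,0,0,0,0,0,0],[1,0,0,0,0,0,0]]'
python3 - <<'E'
from go import *
for n in('side','top'): cv2.imwrite(f'pics/{n}12.png',r.capture(n))
s=r.sense();print(s['tcp_pos'],np.abs(s['joint_velocities']).max(),s['time_s'])
a=cv2.imread('pics/side12.png')[40:370,170:340];b=cv2.imread('pics/top12.png')[60:390-60,90:420]
cv2.imwrite('pics/f12a.png',cv2.resize(a,None,fx=1.8,fy=1.8,interpolation=2));cv2.imwrite('pics/f12b.png',cv2.resize(b,None,fx=2,fy=2,interpolation=2))
E
```

```text
time_s: 10.77
tcp_pos: [0.5442, 0.1717, 0.2738]
ee_rot: [[-0.954, 0.3, -0.004], [0.3, 0.954, -0.003], [0.003, -0.004, -1.0]]
wrist_force: [0.5, 0.1, 0.2]
gripper_width: 1.004
time_s: 11.18
tcp_pos: [0.6912, 0.1249, 0.3066]
ee_rot: [[-0.953, 0.303, -0.005], [0.303, 0.953, -0.004], [0.004, -0.005, -1.0]]
wrist_force: [0.2, 0.2, -1.1]
gripper_width: 1.001
time_s: 11.43
tcp_pos: [0.6903, 0.1251, 0.3064]
ee_rot: [[-0.953, 0.303, -0.006], [0.303, 0.953, -0.004], [0.005, -0.006, -1.0]]
wrist_force: [0.4, 0.6, 0.5]
gripper_width: 1.004
[0.69018238 0.12542584 0.30755097] 0.3263356139166531 11.5333
```

View pics/f12a.png

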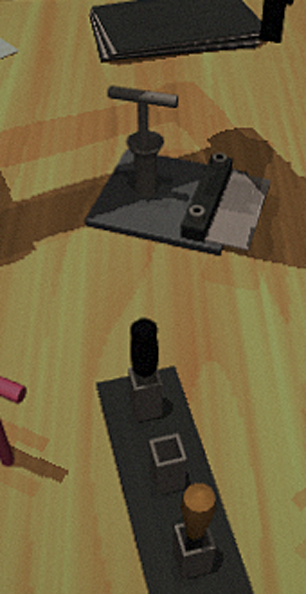

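View pics/f12b.png

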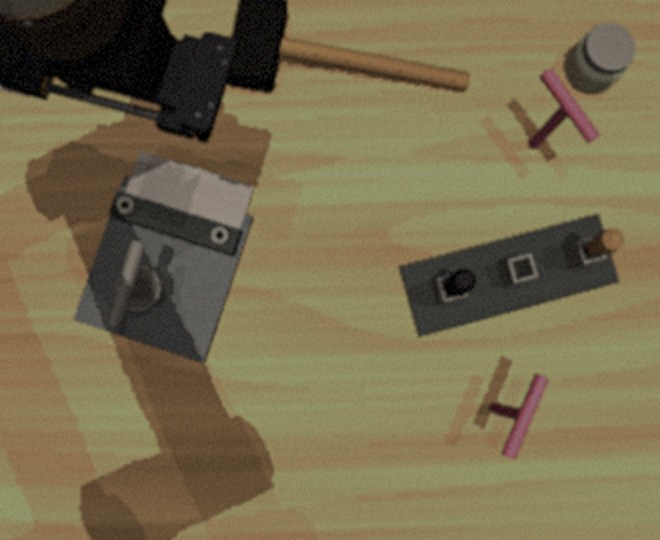

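Run:
```python
from go import *
S,T=cam('side'),cam('top')
a=tri([(S,(231.5,91.7)),(T,(147.5,222.5))]);b=tri([(S,(266.8,96.1)),(T,(157.3,181.8))])
print(a,b,np.linalg.norm(a[0]-b[0]),(a[0]+b[0])/2)
print(proj(S,[[.544,.1715,.168]]),proj(T,[[.544,.1715,.168]]))
r.finish_job()
```

```text
(array([0.50064746, 0.1783691 , 0.16600671]), [np.float64(0.001175437715667047), np.float64(0.0011754377156671188)]) (array([0.58202598, 0.15774143, 0.1658696 ]), [np.float64(0.0007458453559772433), np.float64(0.0007458453559773615)]) 0.08395226692417786 [0.54133672 0.16805527 0.16593815]
[[250.04658606  92.22905061]] [[150.46144586 200.59890563]]
the job is handed in; nothing more can be done
```

The T-handle key now stands handle up in the clamp's key tube, and I handed the job in at about 11.5 s of the 42 s. I took the grey key from the middle rack tube, not either magenta look-alike. I pulled it straight up and lowered it until the foot touched bottom (wrist force went from about −3 to +4 N at the predicted height). Then I opened the gripper and backed clear.

Last checks:
- **Seating:** measured from the side and top cameras, the crossbar centre is at (0.541, 0.168, 0.166) m. A fully seated key should have it 0.168 m high, so this agrees within about 2 mm.
- **Lean:** the centre is about 4–5 mm off the tube axis, which would be a lean of roughly 1–2°, well under the allowed 12°.
- **Crossbar length:** the two end points I picked give 84 mm instead of 90 mm, which I put down to picking the ends slightly short.
- **Rest of the scene:** the screwdriver and file are still standing in the rack, the look-alikes were not touched, and the gripper is clear of everything.

After the fast descent to the grasp, the arm overshot by about 6 mm in height and the same sideways. I corrected this before closing the gripper, and it touched nothing.

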